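Ease back a spring-loaded ratchet drum to its red tooth

TASK

On the bench stands a small winch whose drum is wound up against its spring and held by a yellow pawl on a toothed wheel. Feel your way down on the pawl's orange thumb pad, gently, just far enough to lift the pawl clear, let the drum turn itself back until the red tooth is the next to reach the pawl, then let the pawl drop so that it catches the red tooth and holds the drum there. Do not force the pad hard against its stop, and leave the other things on the bench where they are.

Things in the scene. Friction and masses are not known exactly. Their poses are not given: they have to be found in the camera images.
- winch: Fixed winch: grey base plate 240 x 240 x 12 mm (middle at x -20, y -20 mm), blue side plates. Origin on the bench under the axle, which lies along the winch's own x, 105 mm up. Ratchet wheel on the +x end, pawl over its top, pad on the -y side. A black crank handle at the -x end (x -108 to -163 mm, 72 mm radius) turns with the drum: keep clear.
- wheel (a point): Middle of the steel ratchet wheel, on the axle, 105 mm above the bench. 12 teeth, one painted red, with a red bar on the wheel's outer face below it and a red stripe along the dark drum at the same angle; 136 mm across the crests, 12 mm thick, teeth 11 mm deep. Its top, at 173 mm, moves to the winch's -y (towards the pad) as the drum turns back.
- pawl_pad (a point): Middle of the highest line of the orange thumb pad: a lying cylinder 24 mm in diameter, 36 mm long along the winch's x, clear above and all round (wheel 40 mm away). At rest 199 mm above the bench. It rides on a springy stem on the pawl's tail: pressed down, it first takes up a free play of 0.5 to 14.5 mm (1 to 2 N; set differently each time, not shown in any reading).
- pawl: Yellow rocker 135 mm long; origin on its pivot, 57.5 mm to -y of the axle, 169.5 mm up. Once the pad's play is taken up, 8 to 8.5 mm more lifts the nose (4 to 9 N while it slides up its loaded tooth, 2 to 5 N when clear), and 10 mm more meets a hard stop (steep rise). Over 15 N from the fingers bends the pawl (failure). Let go, its spring drops it at once.
- pawl_nose (a point): Centre of the pawl's rounded tip (2.5 mm radius), 115 mm from the pad along the winch's +y. Fully home it is within 1.5 mm of seat; lifted clear it stands 7.5 to 9 mm higher.
- seat (a point): Fixed point of the winch where the pawl's nose sits when fully home.
- drum (a joint): Winding in rad: 0 when the red tooth rests on the pawl, 0.524 more for each tooth still to go; below 0 the red tooth has gone past. Starts 2 to 4 teeth away, perhaps still creeping onto its tooth for 3 s. With the pawl clear it runs back by itself at 0.15 to 0.25 rad/s. A pawl dropped between about 0.1 and 0.45 catches the red tooth: the drum creeps on to about 0.
- screwdriver: Bystander, leave it alone: red-handled screwdriver lying by the winch.
- wrench: Bystander, leave it alone: steel wrench lying by the winch.
- spray: Bystander, leave it alone: white spray can, 64 mm across, 190 mm tall, standing.
- hammer: Bystander, leave it alone: hammer with yellow handle, lying.
- tin: Bystander, leave it alone: open metal tin, 90 mm across and tall, standing.
- brush: Bystander, leave it alone: small brush, lying.
- drill: Bystander, leave it alone: green and black cordless drill standing on its battery, about 175 mm tall.

How it is judged:
By the outcome, as a careful person would: the job done as asked, in the order asked, and still so for the second after the job is handed in, with the robot touching nothing.
It also fails if it takes over 70 s, if anything falls off the work surface, if the arm or the gripper's body presses on something with over 40 N, if the wrist force passes 120 N, or if a joint passes its speed limit or range.

ROBOT

A 6-joint arm with a two-finger parallel gripper is mounted at the origin on the work surface. World frame = base frame: x ahead of the robot, y to its left, z up, the work surface at z = 0. Lengths are in m, angles in rad, forces in N, time in s.
With the tool pointing down it reaches from about 0.375 to 0.9 m from the base axis. Payload 3.1 kg.
Tool frame: the origin (TCP) lies on the front face of the gripper's body, between the roots of the fingers; the fingertips stand 73 mm ahead of it and the grasp point (between the pads) lies 54 mm ahead of it (tips_ahead is the distance from the TCP to the fingertips, in m); z points along the fingers, y is the line along which they close (so a half turn about z gives the same grasp; the last joint's range is limited). The gripper opens to 85 mm and grips with 20 to 120 N. Pads are 22 mm wide; open, the fingers measure 114 mm over their backs; the gripper's body (76 mm by 85 mm) begins 54 mm behind the grasp point. The pads swing forward as they close: fully open they stand 13 mm farther back than shut.
Start: joints at [1.046, 0.527, 1.433, -0, 1.181, -0.178], TCP at [0.212, 0.588, 0.304] pointing down, gripper open.
Joint ranges: [-3.08, 3.08], [-0.75, 2.2], [0.22, 2.44], [-1.43, 4.57], [0, 2.65], [-2.85, 2.85]. Speed limits (rad/s): [2.79, 2.79, 3.14, 3.14, 3.14, 3.14].

INTERFACE

Orientations are given as a rotation vector (axis times angle).
In Python, from workcell import observe, snapshot, hand_in, tips_ahead gives the robot as it stands. The module is installed in compiled form; this text tells all that it offers.
- The arm moves only by the tool drive_tool, never from a script. Its argument "steps" is a list of rows, each a list of 7 numbers: the shift along the tool's x, y, z in cm, then the turn, a rotation vector about the tool's x, y, z in rad, then the finger opening in cm, from 0 to 8.54. A call has 1 to 8 rows; each row shifts and turns the commanded pose from where the row before left it, along the tool's axes as they then stand; what a row does not reach is not made up. A row lasts 1/8 s, in which the tool goes at most 62.5 mm and 10.7 degrees, less where a joint would pass 70% of its speed; a pose out of reach is approached as far as the arm can. A call with a gripper value outside its range is refused whole. The fingers move at their own pace and stop on an object; "force" is the grip in N (left out, the last holds). Time passes only in rows, so rows that do not move let the fingers close. It gives the time, the measured TCP pose, the force, the opening and the grip force at its end, in the units of the state.
- observe(): the state, without advancing time (a new reading comes with each control period).
- snapshot(name): name is "scene" or "top" or "wrist"; returns a dict with "img" (400x640x3 uint8, blue, green, red), "depth" (400x640 float32, m along the optical axis (not along the pixel's ray), 0 where there is no reading), "fx", "fy", "cx", "cy" (pixels), "origin" and "attitude" of the camera in the world. Camera axes: x right, y down, z forward; pixel columns grow to the right and rows downward; lengths in m; the calibration is good to about 2 mm. A picture is of the moment at which its call begins.
- hand_in(): hands the job in; it is judged then, once.
The state is a dict: "time_s": time; "q": joint angles; "qvel": joint speeds; "joint_torque": joint torques, N m; "eef_pos": TCP position; "orientation": TCP orientation; "contact_force": force on the tool from outside, world axes, zero at the start; "ft_torque": the same for the moment, N m; "finger_gap": finger opening in m; "gripper_force": force on a finger pad.
Only numpy, scipy, OpenCV 4.12 (cv2) and the standard library are available. Lean on these libraries where they do the work, as an engineer would, in place of code of your own. Each camera call takes 0.05 s, during which the arm holds its last target. There are 200 camera calls.

## Working session

There is one attempt and no reset: what is moved stays moved. The work goes in short steps, Python scripts to look and compute and a tool call to move; the robot and the scene stay as the last step left them, time stands still between calls to the robot, and variables do not carry over. Pictures are saved under pics/ and viewed, at most 10 in all, crops included, and the job is handed in when it is done.

Besides the shell and the picture viewer there is one more tool, called after "Call:" as a command line: name --pt "numbers of a row" for each row, then --argument value for the rest. drive_tool: Moves the arm, as the interface text tells. Its arguments: {"type":"object","properties":{"steps":{"type":"array","items":{"type":"array","items":{"type":"number"}}},"force":{"type":"number"}},"required":["steps"]}

```bash
mkdir -p pics
cat > h.py <<'E'
import numpy as np, cv2
from scipy.spatial.transform import Rotation as R
from workcell import *
def att(s):
    a=np.array(s["attitude"],float)
    return a if a.shape==(3,3) else R.from_rotvec(a).as_matrix() if a.size==3 else R.from_quat(a).as_matrix()
def world(s,u,v,d=None):
    d=s["depth"][int(v),int(u)] if d is None else d
    return np.array(s["origin"])+att(s)@np.array([(u-s["cx"])/s["fx"]*d,(v-s["cy"])/s["fy"]*d,d])
def pix(s,p):
    c=att(s).T@(np.array(p)-s["origin"]); return c[0]/c[2]*s["fx"]+s["cx"],c[1]/c[2]*s["fy"]+s["cy"]
def orange(s,lo=(8,150,120),hi=(18,255,255)):
    return cv2.inRange(cv2.cvtColor(s["img"],cv2.COLOR_BGR2HSV),lo,hi)
E
python3 - <<'E'
from h import *
for n in("scene","top"):
    s=snapshot(n); cv2.imwrite(f"pics/{n}1.png",s["img"]); print(n,s["origin"],s["attitude"],s["fx"],s["cx"],s["cy"])
print(observe(),tips_ahead)
E
```

```text
scene [1.0995075  0.69078385 1.03258152] [-0.83621009 -2.60413824  1.0106634 ] 391.468581441885 322.8376910401156 201.86159996837034
top [0.40421015 0.0055995  1.55767047] [-2.17574536  2.11720363 -0.15757259] 517.3919789190722 312.84087212016635 200.07387190958352
{'time_s': 0.1, 'q': array([ 1.04549315e+00,  5.28339619e-01,  1.43380885e+00,  7.98715590e-07,
        1.18140808e+00, -1.78516144e-01]), 'qvel': array([-0.00030687, -0.00171539, -0.00429769, -0.0015236 , -0.00079606,
       -0.00036241]), 'joint_torque': array([-3.28943861e-05, -4.43304169e+01, -1.78586054e+01, -2.10182689e-04,
        3.85441774e-03,  2.59466117e-05]), 'eef_pos': array([0.21213929, 0.58734121, 0.30304094]), 'orientation': array([-5.41889636e-01, -3.09381551e+00,  2.89480457e-03]), 'contact_force': array([-0.59353424, -0.84924571, -0.01906657]), 'ft_torque': array([-0.05547246, -0.0468306 , -0.01297776]), 'gripper_force': 0.0, 'finger_gap': 0.0854250527736986} 0.0726
```

View pics/scene1.png

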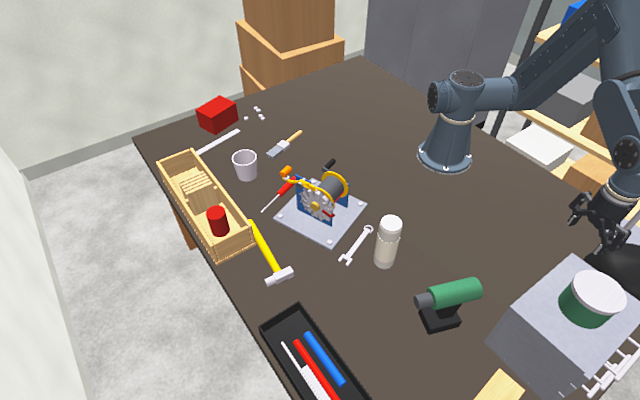

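View pics/top1.png

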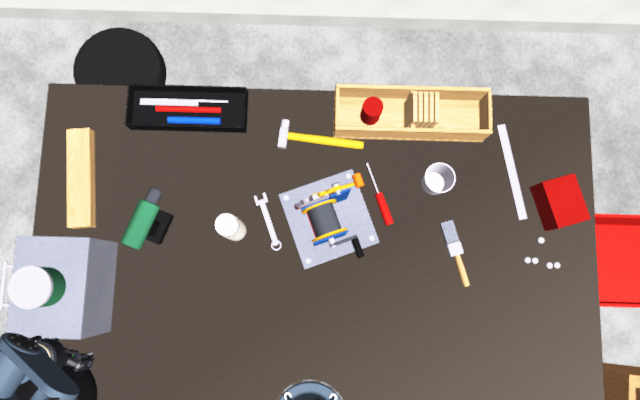

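The scene picture shows the winch at about (320,205), with its orange pad at (286,172). In the top picture the winch is at (325,220) and the pad at (358,181). I'll enlarge both.

Run:
```python
from h import *
a=snapshot("scene");b=snapshot("top")
A=cv2.resize(a["img"][150:250,265:365],None,fx=6,fy=6,interpolation=2)[:600,:390]
A=cv2.resize(a["img"][155:245,270:370],(400,360),interpolation=2)
B=cv2.resize(b["img"][165:255,275:375],(400,360),interpolation=2)
cv2.imwrite("pics/z1.png",np.hstack([A,B]))
for s in(a,b):
    n,l,st,c=cv2.connectedComponentsWithStats(orange(s))
    for i in range(1,n):
        if st[i,4]>8: print(st[i],c[i],world(s,*c[i]))
```

```text
[280 165  12  13  67] [285.32835821 171.70149254] [ 0.67056432 -0.1018365   0.19540683]
[177 217  19  30  95] [186.42105263 234.10526316] [ 0.93796604 -0.76326892 -0.61524259]
[353 172  12  16  70] [357.65714286 179.91428571] [ 0.66133235 -0.1120609   0.19480485]
```

View pics/z1.png

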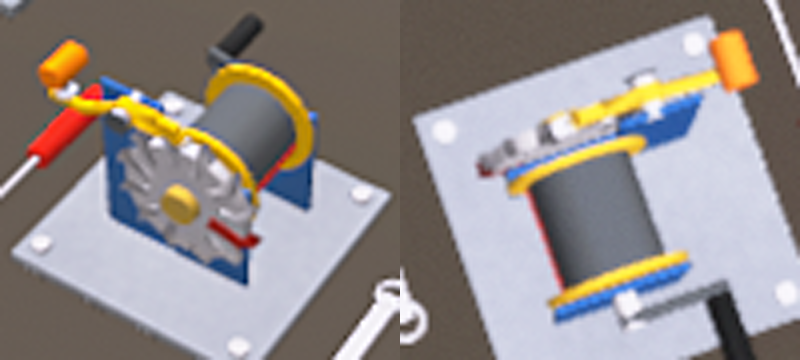

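The crop shows the pad at its top left in the scene view and at (735,60) in the top crop. The red bar is at (235,237), below the axle on the +y side. Base plate bolts are at (443,131), (695,43) and (788,292).

Run:
```python
from h import *
b=snapshot("top")
P=[]
for u,v in((443,131),(695,43),(788,292)):
    U,V=275+(u-400)/4,165+v/4
    P.append(world(b,U,V)); print(P[-1])
e=P[1]-P[0]; yaw=np.arctan2(-e[0]*-1,-e[1]*1); 
# e along winch -y: (sin yaw, -cos yaw)
yaw=np.arctan2(e[0],-e[1]); f=P[1]-P[2]; print("yaw",yaw,np.arctan2(f[1],f[0]))
mid=(P[0]+P[2])/2; c,s=np.cos(yaw),np.sin(yaw)
o=mid[:2]+np.array([[c,-s],[s,c]])@[.02,.02]; print("origin",o)
pd=world(b,357.66,179.9,b["origin"][2]-.19); print("pad",pd, np.array([[c,s],[-s,c]])@(pd[:2]-o))
D=b["depth"]; 
w=[[world(b,u,v)[2] for u in range(0,640,20)] for v in range(120,400,20)]
w=np.array(w); 
for k,r in enumerate(w): print(120+20*k,np.round(r[:20]*100).astype(int))
T=R.from_rotvec(observe()["orientation"]).as_matrix()
print(T.T@(np.array([pd[0],pd[1],.30])-observe()["eef_pos"]))
```

```text
[0.63466554 0.08841083 0.01460961]
[ 0.70686287 -0.1001965   0.0174928 ]
[ 0.51987916 -0.17217986  0.02132105]
yaw 0.3655841879258265 0.3674838003426249
origin [ 0.58880075 -0.01605631]
pad [ 0.65803284 -0.11054037  0.21249831] [ 0.03087932 -0.1129902 ]
120 [-75 -74 -74   0   0   0   0   0   0   3   3   1   0  -1   1   0   0   1
   1   1]
140 [-75 -74 -74   0   4   0   0   0   0   0   0   0   0   0   2   2   3   2
   1   0]
160 [-75 -75  -1   0   4   0  -1   0   0   0   0   0   0   0   0   0   0   0
   0   0]
180 [-75 -75  -1  -1   3   0   0   0   0   0   0   0   0   0   0  -1   1   1
  20  -1]
200 [-75 -74   0   0   4   0  -1  17   0   0   0   0   0   1   1   1  11   4
   1   3]
220 [-75 -75  -1   0   4   0   0  17   4   0   0  20   0  -1   0   1  13   1
   2   1]
240 [-75  20  20  20  20  13  16  16   3   0   1   0   0  -1   0   1  12   1
   1   0]
260 [-75  20  20  20  20  12   0   0   1   0   0   0   0   0   0   0   2   0
   0   0]
280 [-75  28  28  22  20  10   0   0   0   0   0   0   0   0   1   0   0   0
   0   0]
300 [17 28 28 20 20 10  0  0  0  0  0  0  0  0  0  0  0  0  0  0]
320 [-75  20  20  20  20   8   0   0   0   0   0   0   0   1   0   0   0  -1
   0   0]
340 [56 54 30  0  0  0  0  0  0  0  0 -1  0  0  0  0  0  0  0  0]
360 [56 58 54 38 34  0  0  0  0  0  0  0  0  0  0  0 -1  0  0  0]
380 [56 53 61 57  8  0 -1  0  0  0  0  0  0 -1  0  0  0  0  0  0]
[-0.65649914 -0.50506119  0.00380482]
```

Call:
drive_tool --pt "0 0 -5.5 0 0 0 0" --pt "-4 -3.1 0 0 0 0 0" --pt "-4 -3.1 0 0 0 0 0" --pt "-4 -3.1 0 0 0 0 0" --pt "-4 -3.1 0 0 0 0 0" --pt "-4 -3.1 0 0 0 0 0" --pt "-4 -3.1 0 0 0 0 0" --pt "-4 -3.1 0 0 0 0 0" --force 20

```text
time_s: 1.25
eef_pos: [0.4026, 0.2871, 0.359]
orientation: [0.542, 3.094, 0.0]
contact_force: [1.4, 0.0, 0.6]
finger_gap: -0.0001
gripper_force: 0.0
```

Call:
drive_tool --pt "-4 -3.1 0 0 0 0 0" --pt "-4 -3.1 0 0 0 0 0" --pt "-4 -3.1 0 0 0 0 0" --pt "-4 -3.1 0 0 0 0 0" --pt "-4 -3.1 0 0 0 0 0" --pt "-4 -3.1 0 0 0 0 0" --pt "-4 -3.1 0 0 0 0 0" --pt "0 0 0 0 0 0 0"

```text
time_s: 2.25
eef_pos: [0.5934, -0.0141, 0.3585]
orientation: [0.549, 3.092, -0.001]
contact_force: [-0.5, 0.6, 0.0]
finger_gap: 0.0
gripper_force: 0.0
```

Call:
drive_tool --pt "-4.8 -3.4 0 0 0 0 0" --pt "-4.8 -3.4 0 0 0 0 0" --pt "0 0 2 0 0 0 0" --pt "0 0 2 0 0 0 0" --pt "0 0 0 0 0 0 0" --pt "0 0 0 0 0 0 0"

```text
time_s: 3.0
eef_pos: [0.6588, -0.1066, 0.3197]
orientation: [0.541, 3.094, -0.0]
contact_force: [-0.4, -0.5, -0.2]
finger_gap: 0.0005
gripper_force: 0.0
```

Run:
```python
from h import *
w=snapshot("wrist");a=snapshot("scene");b=snapshot("top")
o=observe();print(o["time_s"],o["eef_pos"],o["contact_force"],w["origin"])
A=cv2.resize(a["img"][140:240,260:360],(300,300),interpolation=2)
B=cv2.resize(b["img"][165:265,275:375],(300,300),interpolation=2)
W=cv2.resize(w["img"],(480,300))
out=np.zeros((600,600,3),np.uint8);out[:300,:300]=A;out[:300,300:]=B;out[300:,:480]=W
cv2.imwrite("pics/c1.png",out)
for s in(w,a,b):
    n,l,st,c=cv2.connectedComponentsWithStats(orange(s))
    for i in range(1,n):
        if st[i,4]>15: print(st[i],c[i],world(s,*c[i]))
```

```text
3.15 [ 0.65907366 -0.10695982  0.32023289] [-0.03142284  0.05338399 -0.67685774] [ 0.58979828 -0.08132156  0.3911074 ]
[ 285  195   53   47 1195] [310.85020921 218.52217573] [ 0.65664836 -0.10905476  0.20074001]
[280 165  12  13  67] [285.32835821 171.70149254] [ 0.67105414 -0.10093139  0.19636281]
[178 218  12  25  60] [184.33333333 230.76666667] [ 0.94137763 -0.76196438 -0.58289266]
[190 238   6   9  25] [191.72 242.52] [ 0.92996012 -0.75674788 -0.6888249 ]
[354 180  11   8  44] [358.47727273 183.52272727] [ 0.65100422 -0.11411758  0.19798045]
```

View pics/c1.png

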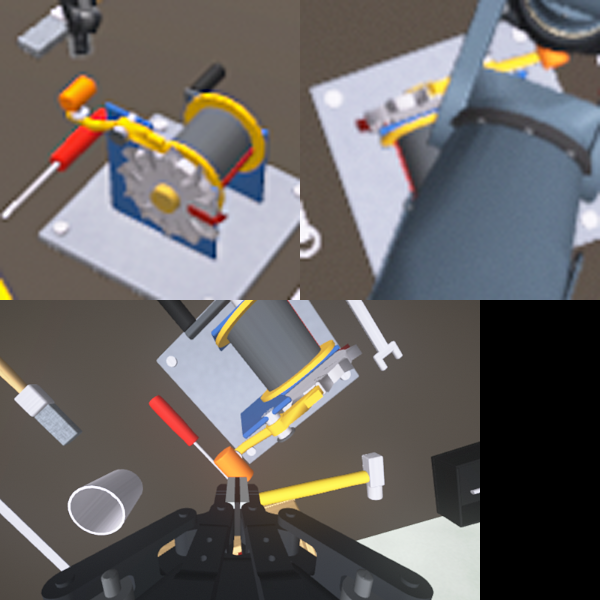

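The wrist view shows the pad just ahead of the closed fingertips (480-wide view, ~(233,462)), so the alignment is within about 3 mm. The scene view sees the red bar clear of the arm at (207,213) in its tile. Next I'll set up a drum angle reader.

```bash
cat >> h.py <<'E'
YAW=.3665; X=np.array([np.cos(YAW),np.sin(YAW),0]); Y=np.array([-np.sin(YAW),np.cos(YAW),0]); O=np.array([.5888,-.0161,.105])
def onface(s,u,v,xf):
    r=att(s)@np.array([(u-s["cx"])/s["fx"],(v-s["cy"])/s["fy"],1]); o=np.array(s["origin"])
    p=o+r*((xf-X@(o-O))/(X@r)); return Y@(p-O),p[2]-O[2]
def drum(s,xf,box=(290,175,345,245)):
    h=cv2.cvtColor(s["img"],cv2.COLOR_BGR2HSV)
    m=cv2.inRange(h,(0,120,50),(7,255,255))|cv2.inRange(h,(172,120,50),(180,255,255))
    L=[]
    for v in range(box[1],box[3]):
        for u in range(box[0],box[2]):
            if m[v,u]:
                y,z=onface(s,u,v,xf); r=np.hypot(y,z)
                d=X@(world(s,u,v)-O) 
                if .015<r<.075 and d>xf-.02: L.append((np.arctan2(y,z),r,d))
    return np.array(L)
E
python3 - <<'E'
from h import *
a=snapshot("scene")
for u,v in((315,206),(314,212),(310,200),(320,205),(309,208)):
    p=world(a,u,v)-O; print(u,v,X@p,Y@p,p[2])
for xf in(.05,.056,.062):
    L=drum(a,xf); print(xf,len(L),L.mean(0) if len(L) else 0, L.std(0) if len(L) else 0)
print(np.round(L,3)[:40])
E
```

```text
315 206 0.055201376109854754 0.007808021994282064 0.011220610855330757
314 212 0.04282396626873588 -0.005169623664411759 -0.03762660520285667
310 200 0.04360152176863163 -0.019246443614557598 0.012391985655087687
320 205 0.04462201016283425 0.019654698776799408 0.013383470911583081
309 208 0.03986842699088928 -0.026973936354257814 -0.034285902347920075
0.05 30 [1.42807135 0.0546186  0.04249281] [0.0892236  0.01187268 0.00278403]
0.056 25 [1.31051496 0.05634406 0.04348672] [0.08058171 0.00945923 0.00150126]
0.062 21 [1.19604793 0.05997214 0.04392074] [0.0870235  0.00761515 0.00098301]
[[1.038 0.049 0.043]
 [1.036 0.053 0.044]
 [1.123 0.047 0.044]
 [1.114 0.051 0.043]
 [1.106 0.056 0.046]
 [1.099 0.06  0.044]
 [1.199 0.049 0.044]
 [1.183 0.054 0.044]
 [1.17  0.058 0.044]
 [1.159 0.062 0.044]
 [1.149 0.066 0.043]
 [1.247 0.056 0.046]
 [1.23  0.061 0.044]
 [1.215 0.065 0.045]
 [1.304 0.059 0.042]
 [1.284 0.063 0.044]
 [1.266 0.067 0.044]
 [1.251 0.072 0.043]
 [1.334 0.066 0.044]
 [1.314 0.07  0.044]
 [1.296 0.074 0.042]]
```

Run:
```python
from h import *
a=snapshot("scene"); u0,v0,k=270,160,7
I=cv2.resize(a["img"][v0:v0+85,u0:u0+85],None,fx=k,fy=k,interpolation=2)
def P(y,z,x): 
    u,v=pix(a,O+X*x+Y*y+np.array([0,0,z])); return int((u+.5-u0)*k),int((v+.5-v0)*k)
for r in(.057,.068):
    cv2.polylines(I,[np.array([P(r*np.sin(t),r*np.cos(t),.044) for t in np.linspace(0,6.28,60)])],True,(255,255,0),1)
for n in range(5):
    t=n*.5236; cv2.line(I,P(.03*np.sin(t),.03*np.cos(t),.044),P(.068*np.sin(t),.068*np.cos(t),.044),(0,255,0),1)
cv2.circle(I,P(0,0,.055),3,(255,0,255),-1); cv2.circle(I,P(-.113,.082,.031),4,(255,0,255),-1)
cv2.imwrite("pics/w1.png",I)
```

```text
(no output)
```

View pics/w1.png

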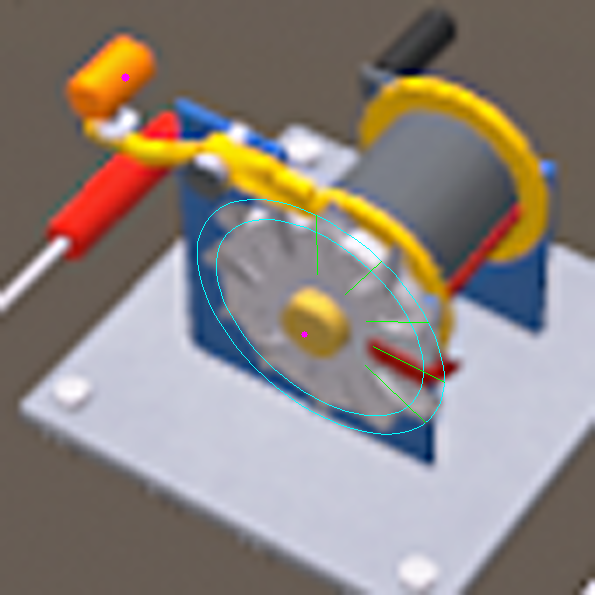

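The picture shows the red bar running from (370,345) to (455,368). My overlay sits about 1 px low and to the left. The bar fits the 90° line, and the stripe at the drum's +y edge agrees, so the red tooth is 3 teeth away (1.57 rad). Now I'll descend.

Call:
drive_tool --pt "-0.25 -0.1 2 0 0 0 0" --pt "0 0 1.8 0 0 0 0" --pt "0 0 0.5 0 0 0 0" --pt "0 0 0 0 0 0 0" --pt "0 0 0 0 0 0 0"

```text
time_s: 3.88
eef_pos: [0.6611, -0.1092, 0.2766]
orientation: [0.542, 3.093, -0.0]
contact_force: [0.9, -0.1, 0.2]
finger_gap: 0.0002
gripper_force: 0.0
```

```bash
cat >> h.py <<'E'
def ang(s):
    L=[]
    s2=dict(s); s2["cx"]=s["cx"]+1.1; s2["cy"]=s["cy"]-1.1
    L=drum(s2,.044); return len(L),(round(float(np.median(L[:,0])),3) if len(L) else None)
E
python3 - <<'E'
from h import *
a=snapshot("scene");o=observe();print(o["time_s"],o["eef_pos"],o["eef_pos"][2]-tips_ahead,o["contact_force"],ang(a))
E
```

```text
3.925 [ 0.66114222 -0.10918788  0.27671936] 0.20411935753049337 [-0.14351993 -0.15598228 -0.1244789 ] (30, 1.781)
```

Call:
drive_tool --pt "0 0 0.2 0 0 0 0" --pt "0 0 0.2 0 0 0 0" --pt "0 0 0.2 0 0 0 0" --pt "0 0 0 0 0 0 0"

```text
time_s: 4.42
eef_pos: [0.6608, -0.1091, 0.2698]
orientation: [0.542, 3.094, 0.0]
contact_force: [-0.1, -0.1, 0.2]
finger_gap: -0.0002
gripper_force: 0.3
```

Call:
drive_tool --pt "0 0 0.2 0 0 0 0" --pt "0 0 0 0 0 0 0"

```text
time_s: 4.68
eef_pos: [0.6608, -0.1091, 0.2678]
orientation: [0.542, 3.094, -0.0]
contact_force: [-0.3, 0.0, 1.5]
finger_gap: 0.0001
gripper_force: 0.4
```

Call:
drive_tool --pt "0 0 0.2 0 0 0 0" --pt "0 0 0 0 0 0 0"

```text
time_s: 4.92
eef_pos: [0.6608, -0.1091, 0.2658]
orientation: [0.542, 3.094, -0.0]
contact_force: [-0.2, -0.5, 1.1]
finger_gap: 0.0003
gripper_force: 0.5
```

Call:
drive_tool --pt "0 0 0.2 0 0 0 0" --pt "0 0 0 0 0 0 0"

```text
time_s: 5.18
eef_pos: [0.6608, -0.1091, 0.2638]
orientation: [0.542, 3.094, 0.0]
contact_force: [0.5, -1.0, 0.7]
finger_gap: -0.0002
gripper_force: 0.5
```

Call:
drive_tool --pt "0 0 0.2 0 0 0 0" --pt "0 0 0 0 0 0 0"

```text
time_s: 5.42
eef_pos: [0.6607, -0.1091, 0.2618]
orientation: [0.542, 3.094, -0.0]
contact_force: [0.0, -0.3, 1.0]
finger_gap: -0.0003
gripper_force: 0.6
```

Call:
drive_tool --pt "0 0 0.2 0 0 0 0" --pt "0 0 0 0 0 0 0"

```text
time_s: 5.68
eef_pos: [0.6608, -0.1091, 0.26]
orientation: [0.542, 3.094, -0.0]
contact_force: [-0.2, -0.7, 0.9]
finger_gap: 0.0002
gripper_force: 0.6
```

Call:
drive_tool --pt "0 0 0.2 0 0 0 0" --pt "0 0 0 0 0 0 0"

```text
time_s: 5.92
eef_pos: [0.6609, -0.1093, 0.2589]
orientation: [0.542, 3.093, -0.001]
contact_force: [-1.4, 0.2, 5.5]
finger_gap: 0.0002
gripper_force: 2.4
```

Call:
drive_tool --pt "0 0 0.2 0 0 0 0" --pt "0 0 0 0 0 0 0"

```text
time_s: 6.18
eef_pos: [0.661, -0.1096, 0.2572]
orientation: [0.541, 3.093, -0.002]
contact_force: [-1.1, -0.1, 6.0]
finger_gap: -0.0001
gripper_force: 3.0
```

Call:
drive_tool --pt "0 0 0.1 0 0 0 0" --pt "0 0 0 0 0 0 0"

```text
time_s: 6.42
eef_pos: [0.6611, -0.1097, 0.2564]
orientation: [0.542, 3.092, -0.002]
contact_force: [-1.7, -1.1, 7.0]
finger_gap: -0.0
gripper_force: 3.3
```

Call:
drive_tool --pt "0 0 0.2 0 0 0 0" --pt "0 0 0 0 0 0 0"

```text
time_s: 6.68
eef_pos: [0.6612, -0.11, 0.2546]
orientation: [0.541, 3.092, -0.003]
contact_force: [-1.4, -1.9, 6.9]
finger_gap: 0.0004
gripper_force: 3.4
```

Call:
drive_tool --pt "0 0 0.2 0 0 0 0" --pt "0 0 0 0 0 0 0"

```text
time_s: 6.92
eef_pos: [0.6613, -0.1103, 0.2524]
orientation: [0.541, 3.092, -0.004]
contact_force: [-0.4, -2.9, 5.3]
finger_gap: -0.0003
gripper_force: 2.9
```

Call:
drive_tool --pt "0 0 0.15 0 0 0 0" --pt "0 0 0 0 0 0 0"

```text
time_s: 7.18
eef_pos: [0.6611, -0.1097, 0.2497]
orientation: [0.542, 3.093, -0.001]
contact_force: [0.5, -2.1, 3.3]
finger_gap: 0.0002
gripper_force: 1.6
```

Run:
```python
from h import *
a=snapshot("scene");o=observe();print(o["time_s"],o["eef_pos"],o["contact_force"],ang(a))
```

```text
7.225 [ 0.66113422 -0.10964995  0.249725  ] [ 0.97229521 -2.00632546  1.89856805] (31, 1.744)
```

Call:
drive_tool --pt "0 0 0.2 0 0 0 0" --pt "0 0 0 0 0 0 0" --pt "0 0 0 0 0 0 0" --pt "0 0 0 0 0 0 0" --pt "0 0 0 0 0 0 0" --pt "0 0 0 0 0 0 0" --pt "0 0 0 0 0 0 0" --pt "0 0 0 0 0 0 0"

```text
time_s: 8.22
eef_pos: [0.6612, -0.1096, 0.2494]
orientation: [0.541, 3.092, -0.002]
contact_force: [-1.0, -2.0, 10.4]
finger_gap: 0.0001
gripper_force: 5.0
```

Run:
```python
from h import *
a=snapshot("scene");o=observe();print(o["time_s"],o["eef_pos"],o["contact_force"],ang(a))
```

```text
8.275 [ 0.66123368 -0.10961508  0.24937472] [-2.22724673 -1.76394779  9.72630218] (32, 1.511)
```

Call:
drive_tool --pt "0 0 0 0 0 0 0" --pt "0 0 0 0 0 0 0" --pt "0 0 0 0 0 0 0" --pt "0 0 0 0 0 0 0" --pt "0 0 0 0 0 0 0" --pt "0 0 0 0 0 0 0"

```text
time_s: 9.02
eef_pos: [0.6612, -0.1096, 0.2494]
orientation: [0.541, 3.092, -0.002]
contact_force: [-0.3, -1.9, 10.8]
finger_gap: 0.0
gripper_force: 5.0
```

Run:
```python
from h import *
a=snapshot("scene");o=observe();print(o["time_s"],o["eef_pos"],o["contact_force"],ang(a))
```

```text
9.075 [ 0.66121752 -0.10960779  0.24935939] [-1.28030243 -1.37226956 10.31803787] (31, 1.328)
```

Force rose to 10 N, so the pad is at its stop. I'll back off 1.5 mm and keep tracking.

Call:
drive_tool --pt "0 0 -0.15 0 0 0 0" --pt "0 0 0 0 0 0 0" --pt "0 0 0 0 0 0 0" --pt "0 0 0 0 0 0 0" --pt "0 0 0 0 0 0 0" --pt "0 0 0 0 0 0 0"

```text
time_s: 9.82
eef_pos: [0.6611, -0.1094, 0.2495]
orientation: [0.542, 3.093, -0.001]
contact_force: [0.8, -1.6, 6.0]
finger_gap: 0.0001
gripper_force: 3.0
```

Run:
```python
from h import *
a=snapshot("scene");o=observe();print(o["time_s"],o["eef_pos"],o["contact_force"],ang(a))
```

```text
9.875 [ 0.66113198 -0.10944453  0.24951957] [ 0.12015571 -1.99894246  5.75900876] (32, 1.161)
```

Call:
drive_tool --pt "0 0 0 0 0 0 0" --pt "0 0 0 0 0 0 0" --pt "0 0 0 0 0 0 0" --pt "0 0 0 0 0 0 0" --pt "0 0 0 0 0 0 0" --pt "0 0 0 0 0 0 0" --pt "0 0 0 0 0 0 0"

```text
time_s: 10.75
eef_pos: [0.6611, -0.1095, 0.2496]
orientation: [0.542, 3.093, -0.001]
contact_force: [0.2, -2.2, 6.5]
finger_gap: 0.0001
gripper_force: 3.2
```

Run:
```python
from h import *
a=snapshot("scene");o=observe();print(o["time_s"],o["eef_pos"],o["contact_force"],ang(a))
u0,v0,k=280,170,9
I=cv2.resize(a["img"][v0:v0+66,u0:u0+66],None,fx=k,fy=k,interpolation=2)
cv2.imwrite("pics/w2.png",I)
```

```text
10.8 [ 0.66114484 -0.10946152  0.24960193] [ 0.58509449 -2.22871159  6.25111   ] (32, 1.011)
```

View pics/w2.png

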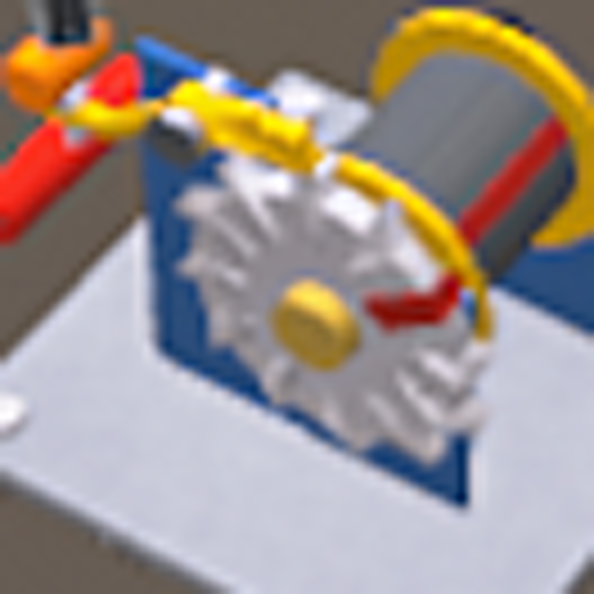

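The picture shows the red crest at (460,285), between the 1- and 2-tooth positions, with the drum at about 0.8 rad. I'll keep holding.

Call:
drive_tool --pt "0 0 0 0 0 0 0" --pt "0 0 0 0 0 0 0" --pt "0 0 0 0 0 0 0" --pt "0 0 0 0 0 0 0" --pt "0 0 0 0 0 0 0" --pt "0 0 0 0 0 0 0" --pt "0 0 0 0 0 0 0" --pt "0 0 0 0 0 0 0"

```text
time_s: 11.8
eef_pos: [0.6612, -0.1094, 0.2496]
orientation: [0.542, 3.093, -0.001]
contact_force: [-0.4, -1.8, 6.5]
finger_gap: 0.0003
gripper_force: 3.2
```

Call:
drive_tool --pt "0 0 0 0 0 0 0" --pt "0 0 0 0 0 0 0" --pt "0 0 0 0 0 0 0" --pt "0 0 0 0 0 0 0"

```text
time_s: 12.3
eef_pos: [0.6611, -0.1094, 0.2496]
orientation: [0.542, 3.093, -0.001]
contact_force: [0.0, -2.7, 5.9]
finger_gap: -0.0001
gripper_force: 3.2
```

Run:
```python
from h import *
a=snapshot("scene");o=observe();print(o["time_s"],o["eef_pos"],o["contact_force"],ang(a))
u0,v0,k=280,170,9
I=cv2.resize(a["img"][v0:v0+66,u0:u0+66],None,fx=k,fy=k,interpolation=2)
for n in range(-1,5):
  for h,c in((0,(0,255,0)),(.5,(255,255,0))):
    t=(n+h)*.5236; u,v=pix(a,O+X*.044+Y*.068*np.sin(t)+np.array([0,0,.068*np.cos(t)]))
    cv2.circle(I,(int((u+1.6-u0)*k),int((v-.6-v0)*k)),3,c,-1)
cv2.imwrite("pics/w3.png",I)
```

```text
12.35 [ 0.66112414 -0.10942345  0.2495789 ] [-0.79376889 -2.4471777   5.60956331] (36, 0.676)
```

View pics/w3.png

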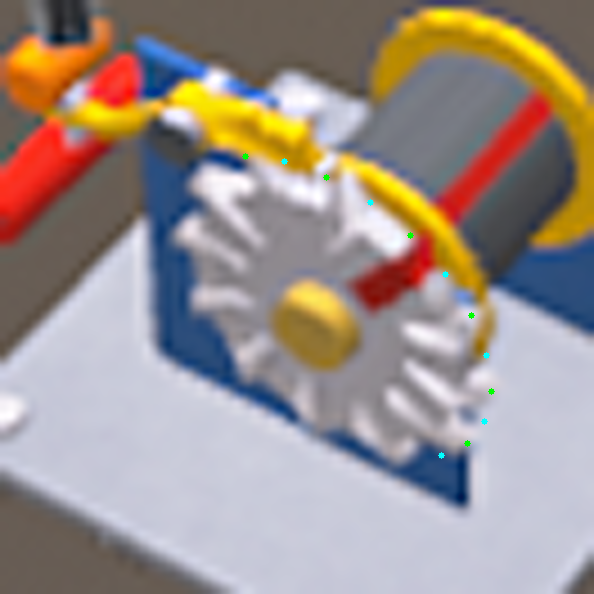

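The red bar now points about 0.67 rad from the top, with its crest near (425,255). I'll cross-check with the stripe on the drum.

Run:
```python
from h import *
a=snapshot("scene");print(observe()["time_s"],ang(a))
h=cv2.cvtColor(a["img"],cv2.COLOR_BGR2HSV)
m=cv2.inRange(h,(0,140,60),(7,255,255))|cv2.inRange(h,(172,140,60),(180,255,255))
Q=[]
for v in range(178,197):
    for u in range(328,345):
        if m[v,u]: p=world(a,u,v)-O; Q.append((X@p,Y@p,p[2]))
Q=np.array(Q); q=np.median(Q,0); print(len(Q),q,np.hypot(*q[1:]),np.arctan2(q[1],q[2]))
# grey drum surface cylinder fit for the axle centre
G=[]
for v in range(172,205):
    for u in range(318,346):
        p=world(a,u,v)-O; x=X@p
        if -.05<x<.02 and h[v,u,1]<60 and p[2]>-.02 and h[v,u,2]<170: G.append((Y@p,p[2]))
G=np.array(G); A=np.c_[2*G,np.ones(len(G))]; s=np.linalg.lstsq(A,(G**2).sum(1),rcond=None)[0]
r=np.sqrt(s[2]+s[0]**2+s[1]**2); print("fit",len(G),s[:2],r,"angle",np.arctan2(q[1]-s[0],q[2]-s[1]))
```

```text
12.4 (34, 0.676)
52 [-0.03179719  0.02437764  0.0324066 ] 0.04055190476607826 0.6449352705257129
fit 210 [0.00124803 0.00334367] 0.035882102727998876 angle 0.6722029430113567
```

Call:
drive_tool --pt "0 0 0 0 0 0 0" --pt "0 0 0 0 0 0 0" --pt "0 0 0 0 0 0 0" --pt "0 0 0 0 0 0 0" --pt "0 0 0 0 0 0 0" --pt "0 0 0 0 0 0 0" --pt "0 0 0 0 0 0 0"

```text
time_s: 13.28
eef_pos: [0.6611, -0.1094, 0.2496]
orientation: [0.542, 3.093, -0.001]
contact_force: [-0.6, -1.7, 7.1]
finger_gap: -0.0001
gripper_force: 3.2
```

Run:
```python
from h import *
a=snapshot("scene");print(observe()["time_s"],ang(a))
h=cv2.cvtColor(a["img"],cv2.COLOR_BGR2HSV)
m=cv2.inRange(h,(0,140,60),(7,255,255))|cv2.inRange(h,(172,140,60),(180,255,255))
Q=[]
for v in range(175,197):
    for u in range(322,345):
        if m[v,u]: 
            p=world(a,u,v)-O
            if X@p<.02: Q.append((X@p,Y@p,p[2]))
Q=np.array(Q); q=np.median(Q,0); print(len(Q),q,np.arctan2(q[1]-.0012,q[2]-.0033))
u0,v0,k=280,170,9
I=cv2.resize(a["img"][v0:v0+66,u0:u0+66],None,fx=k,fy=k,interpolation=2)
cv2.imwrite("pics/w4.png",I)
```

```text
13.325 (36, 0.497)
50 [-0.02913183  0.0197359   0.03588842] 0.5171532077228121
```

View pics/w4.png

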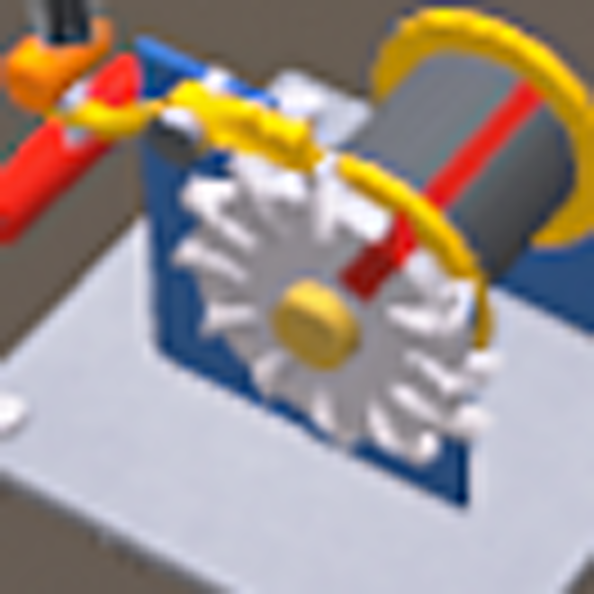

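The picture shows the red bar approaching the top, with the tooth ahead of it passing the nose at (318,170). I'll wait 0.5 s more, then release.

Call:
drive_tool --pt "0 0 0 0 0 0 0" --pt "0 0 0 0 0 0 0" --pt "0 0 0 0 0 0 0" --pt "0 0 0 0 0 0 0" --pt "0 0 -5 0 0 0 0" --pt "0 0 -5 0 0 0 0" --pt "0 0 0 0 0 0 0" --pt "0 0 0 0 0 0 0"

```text
time_s: 14.32
eef_pos: [0.6598, -0.1083, 0.3474]
orientation: [-0.541, -3.091, -0.002]
contact_force: [-0.6, 0.6, -0.2]
finger_gap: 0.0
gripper_force: 0.0
```

Call:
drive_tool --pt "0 0 0 0 0 0 0" --pt "0 0 0 0 0 0 0" --pt "0 0 0 0 0 0 0" --pt "0 0 0 0 0 0 0" --pt "0 0 0 0 0 0 0" --pt "0 0 0 0 0 0 0" --pt "0 0 0 0 0 0 0" --pt "0 0 0 0 0 0 0"

```text
time_s: 15.32
eef_pos: [0.6607, -0.1091, 0.349]
orientation: [0.542, 3.094, 0.0]
contact_force: [-0.4, -0.5, 0.2]
finger_gap: -0.0002
gripper_force: 0.0
```

Call:
drive_tool --pt "0 0 0 0 0 0 0" --pt "0 0 0 0 0 0 0" --pt "0 0 0 0 0 0 0" --pt "0 0 0 0 0 0 0" --pt "0 0 0 0 0 0 0" --pt "0 0 0 0 0 0 0" --pt "0 0 0 0 0 0 0" --pt "0 0 0 0 0 0 0"

```text
time_s: 16.32
eef_pos: [0.6607, -0.1091, 0.3489]
orientation: [-0.542, -3.094, -0.0]
contact_force: [0.5, 0.5, 0.3]
finger_gap: -0.0002
gripper_force: 0.0
```

```bash
cat > q.py <<'E'
from h import *
a=snapshot("scene");o=observe();print(o["time_s"],o["eef_pos"],o["contact_force"],ang(a))
h=cv2.cvtColor(a["img"],cv2.COLOR_BGR2HSV)
m=cv2.inRange(h,(0,140,60),(7,255,255))|cv2.inRange(h,(172,140,60),(180,255,255))
Q=[]
for v in range(172,197):
    for u in range(318,345):
        if m[v,u]: 
            p=world(a,u,v)-O
            if X@p<.02: Q.append((X@p,Y@p,p[2]))
if Q: q=np.median(Q,0); print(len(Q),q,np.arctan2(q[1]-.0012,q[2]-.0033))
I=cv2.resize(a["img"][160:230,275:345],None,fx=8,fy=8,interpolation=2)
cv2.imwrite("pics/w5.png",I)
E
python3 q.py
```

```text
16.375 [ 0.66073631 -0.10907383  0.34890302] [-0.65768179  0.26204472 -0.55251765] (39, 0.072)
49 [-0.03075353  0.00567652  0.04035806] 0.12021490546869193
```

View pics/w5.png

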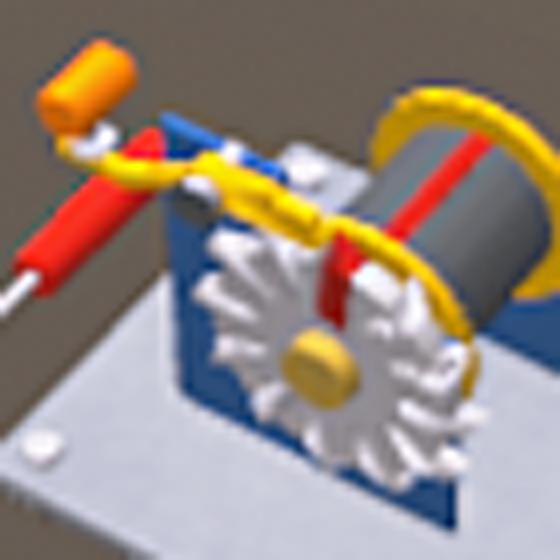

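The bar is almost upright, with the red tooth just behind the nose at (335,240) and the pawl down. I'll check that it holds.

Call:
drive_tool --pt "0 0 0 0 0 0 0" --pt "0 0 0 0 0 0 0" --pt "0 0 0 0 0 0 0" --pt "0 0 0 0 0 0 0" --pt "0 0 0 0 0 0 0" --pt "0 0 0 0 0 0 0" --pt "0 0 0 0 0 0 0" --pt "0 0 0 0 0 0 0"

```text
time_s: 17.38
eef_pos: [0.6607, -0.1091, 0.3489]
orientation: [-0.542, -3.094, 0.0]
contact_force: [0.1, -0.7, -0.3]
finger_gap: 0.0001
gripper_force: 0.0
```

Call:
drive_tool --pt "0 0 0 0 0 0 0" --pt "0 0 0 0 0 0 0" --pt "0 0 0 0 0 0 0" --pt "0 0 0 0 0 0 0" --pt "0 0 0 0 0 0 0" --pt "0 0 0 0 0 0 0" --pt "0 0 0 0 0 0 0" --pt "0 0 0 0 0 0 0"

```text
time_s: 18.38
eef_pos: [0.6607, -0.1091, 0.3489]
orientation: [-0.542, -3.094, -0.0]
contact_force: [-0.6, 0.4, -0.8]
finger_gap: 0.0001
gripper_force: 0.0
```

```bash
python3 q.py
```

```text
18.425 [ 0.66072869 -0.10910424  0.34892178] [-1.01570494  0.0806015  -0.36036642] (39, 0.072)
50 [-0.03445653  0.00522678  0.03947479] 0.11085802132964821
```

The drum hasn't moved in 2 s, so it is holding on the red tooth.

```bash
python3 -c "
from workcell import *
print(hand_in())"
```

```text
the job is handed in; nothing more can be done
None
```

The pawl dropped onto the red tooth and the drum held still there for the last 2 s I watched; the job is handed in at about 18 s, with the arm clear of everything. While lifting the pawl I pressed the pad onto its stop for about a second at roughly 11 N (limit 15 N) before backing off.

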